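# Gauge the shaft hole of an umbrella handle

## Robot

A 6-joint arm with a two-finger parallel gripper is mounted at the origin on the work surface. World frame = base frame: x ahead of the robot, y to its left, z up, the work surface at z = 0. Lengths are in mm, angles in degrees, forces in N, time in s.
With the tool pointing down it reaches from about 350 to 850 mm from the base axis. Payload 8.1 kg.
Tool frame: the origin (TCP) lies midway between the tips of the shut fingers; the grasp point (between the pads) lies grip_depth behind it (grip_depth is the distance from the TCP to the grasp point, in mm); z points along the fingers, y is the line along which they close (so a half turn about z gives the same grasp; the last joint's range is limited). The gripper opens to 85 mm and grips with 20 to 120 N. Pads are 22 mm wide; open, the fingers measure 114 mm over their backs; the gripper's body (76 mm by 85 mm) begins 54 mm behind the grasp point. The pads swing forward as they close: fully open they stand 13 mm farther back than shut.
Start: joints at [67.414, 7.471, 85.268, -0, 87.261, -4.893], TCP at [182.328, 571.631, 209.592] pointing down, gripper open.
Joint ranges: [-169.43, 169.43], [-51.17, 129.36], [1.28, 143.12], [-76.62, 256.62], [0, 156.53], [-152.29, 152.29]. Speed limits (degrees/s): [136.94, 136.94, 159.86, 180, 180, 180].

## Interface

Orientations are given as [roll, pitch, yaw] about the fixed x, y, z axes, in that order (R = Rz(yaw) Ry(pitch) Rx(roll)).
In Python, from bench import sense, snapshot, hand_in, grip_depth gives the robot as it stands. The module is installed in compiled form; this text tells all that it offers.
- The arm moves only by the tool apply_moves, never from a script. Its argument "series" is text: rows parted by semicolons, each of 5 numbers parted by spaces: the shift along the tool's x, y, z each as a share of 0.3 m, from -1 to 1, then the turn about the tool's z as a share of 2 rad, from -1 to 1, then the gripper's target within -1 to 1 (shut at 1, half-way at 0, fully open at -1). In form: tx ty tz twist gripper; .... A call has 1 to 5 rows; each row shifts and turns the commanded pose from where the row before left it, along the tool's axes as they then stand; what a row does not reach is not made up. A row lasts 1/12 s, in which the tool goes at most 41.7 mm and 7.16 degrees, less where a joint would pass 70% of its speed; a pose out of reach is approached as far as the arm can. A call with a number of a shift or a turn outside -1 to 1 is refused whole. A call with a gripper value outside its range is refused whole. The fingers move at their own pace and stop on an object; "squeeze" is the grip in N (left out, the last holds). Time passes only in rows, so rows that do not move let the fingers close. It gives the time, the measured TCP pose, the force, the opening and the grip force at its end, in the units of the state.
- sense(): the state, without advancing time (a new reading comes with each control period).
- snapshot(name): name is "side" or "top"; returns a dict with "frame" (400x640x3 uint8, blue, green, red), "depth" (400x640 float32, mm along the optical axis (not along the pixel's ray), 0 where there is no reading), "intrinsics" (3x3 intrinsics, pixels), "dist" ([k1, k2, p1, p2, k3] as OpenCV has them; the pictures are not rectified), "extrinsics" (4x4, takes a point from camera to world coordinates). Camera axes: x right, y down, z forward; pixel columns grow to the right and rows downward; lengths in mm; the calibration is good to about 2 mm. A picture is of the moment at which its call begins.
- hand_in(): hands the job in; it is judged then, once.
The state is a dict: "time": time; "joint_pos": joint angles; "qd": joint speeds; "joint_efforts": joint torques, N m; "tool_pos": TCP position; "tcp_rot": TCP orientation; "ft_force": force on the tool from outside, world axes, zero at the start; "wrist_torque": the same for the moment, N m; "finger_gap": finger opening in mm; "grip_force": force on a finger pad.
Only numpy, scipy, OpenCV 4.12 (cv2) and the standard library are available. Lean on these libraries where they do the work, as an engineer would, in place of code of your own. Each camera call takes 0.05 s, during which the arm holds its last target. There are 200 camera calls.

## Task

Take the brass-headed depth rod from its stand and press it gently down the hole of the upright wooden umbrella handle until it stands on the bottom (it drags before that), and leave it there. Then read how much of the rod, head included, stands out above the handle and set the red cursor on the yellow bench rule to that length, to within a few millimetres. Leave the mug, the hub and the chisel alone.

Things in the scene. Friction and masses are not known exactly. Their poses are not given: they have to be found in the camera images.
- rod: depth rod, 130 mm long, 0.1 to 0.2 kg, starts upright in the wooden stand, tip 6 mm above the bench. Steel shank, 12 mm diameter, with a tapered tip (6 mm wide at the end, 6 mm long), black rings every 10 mm, and at the upper end a brass head, 22 mm diameter, 30 mm high, to grip. Origin at the tip, z along the rod to the head
- rod_tip (a point): the end of the rod's tip, on its axis
- rod_top (a point): centre of the head's top face, 130 mm from the tip
- handle: umbrella handle blank, fixed: an upright wooden cylinder, 54 mm diameter, 110 mm high, in a round dark clamp (90 mm diameter, 16 mm high). A blind hole of 14 mm diameter runs down its axis from the top; its depth, 45 to 85 mm, is to be gauged. A rod held tilted or off its axis wedges in it before the bottom. Origin at the centre of its underside on the bench, z up
- bore_mouth (a point): centre of the hole's mouth, ringed in brass, in the handle's top face 110 mm above the bench; z up. Two sprung steel balls 16 mm below it drag on the rod with about 3 to 7 N all the way from there, so that the rod does not sink by itself. The bottom is a firm cork pad that gives 1 mm per 8 N; more than 25 N spoils it
- stand: dark wooden block 70 x 70 x 50 mm, fixed to the bench, with an upright hole of 16 mm diameter, 44 mm deep, at its centre, in which the rod stands. Origin at the centre of its underside
- rule: bench rule, fixed: an aluminium track 40 mm wide, 150 mm long, 14 mm high, along its y, with a yellow scale beside it at +x (36 mm wide, 10 mm high; a black line every 10 mm, long ones at 50 and 100 mm, a long red zero line). Readings grow from the red line, 50 mm to -y of the rule's centre, towards its +y. Origin at the centre of the track's underside
- rule_zero (a point): the point on the track, 14.5 mm above the bench, over which the cursor's middle stands at reading 0
- cursor (a joint): reading of the cursor in metres, 0 to 0.100, growing along the rule's +y from the red zero line; its friction is about 1.5 N and it stays where it is left
- cursor_top (a point): centre of the top of the red cursor, a block 28 mm (along the rule's x) by 20 mm (along its y) by 40 mm high, its top 54.5 mm above the bench; the middle of its red pointer is the reading
- mug: bystander: brown lidded clay mug, 76 mm diameter, 108 mm high, origin at the centre of its underside
- hub: bystander: dark turned umbrella hub, 60 mm diameter, 60 mm high, origin at the centre of its underside
- chisel: bystander: chisel 190 mm long, 22 mm high, lying on the bench, light wooden handle towards its -x, blade towards its +x; origin near its middle, on the bench
Mind the look-alikes: they are no part of the job. Of the things that look like the rule, the largest one is meant.

How it is judged:
By the outcome, as a careful person would: the job done as asked, in the order asked, and still so for the second after the job is handed in, with the robot touching nothing.
It also fails if it takes over 67 s, if anything falls off the work surface, if the arm or the gripper's body presses on something with over 40 N, if the wrist force passes 120 N, or if a joint passes its speed limit or range.

## Working session

There is one attempt and no reset: what is moved stays moved. The work goes in short steps, Python scripts to look and compute and a tool call to move; the robot and the scene stay as the last step left them, time stands still between calls to the robot, and variables do not carry over. Pictures are saved under pics/ and viewed, at most 10 in all, crops included, and the job is handed in when it is done.

Besides the shell and the picture viewer there is one more tool, called after "Emit:" by a JSON object that holds its "api" and its "payload". apply_moves: Moves the arm, as the interface text tells. Its arguments: {"type":"object","properties":{"series":{"type":"string"},"squeeze":{"type":"number"}},"required":["series"]}

```bash
mkdir -p pics
cat > h.py <<'E'
import numpy as np, cv2
from bench import sense, snapshot, hand_in, grip_depth
def ray(s,u,v):
    K=np.array(s["intrinsics"],float);d=np.array(s["dist"],float);T=np.array(s["extrinsics"],float)
    p=cv2.undistortPoints(np.array([[[u,v]]],float),K,d)[0,0]
    return T[:3,3],T[:3,:3]@np.array([p[0],p[1],1.])
def plane(s,u,v,z):
    o,r=ray(s,u,v);return o+r*(z-o[2])/r[2]
def pt(s,u,v):
    o,r=ray(s,u,v);return o+r*s["depth"][int(v),int(u)]
def cloud(s):
    K=np.array(s["intrinsics"],float);d=np.array(s["dist"],float);T=np.array(s["extrinsics"],float)
    g=np.stack(np.meshgrid(np.arange(640.),np.arange(400.)),-1).reshape(-1,1,2)
    p=cv2.undistortPoints(g,K,d)[:,0]
    c=np.c_[p,np.ones(len(p))]*s["depth"].reshape(-1,1)
    return (c@T[:3,:3].T+T[:3,3]).reshape(400,640,3)
E
python3 - <<'E'
from h import *
print(sense(),grip_depth)
a=[]
for n in("side","top"):
    s=snapshot(n);np.save(n+".npy",s,allow_pickle=True);cv2.imwrite(f"pics/{n}0.png",s["frame"]);print(n,s["intrinsics"],s["extrinsics"],s["dist"])
E
```

```text
{'time': 0.0, 'joint_pos': array([ 6.74156471e+01,  7.51754335e+00,  8.53305915e+01, -7.70678570e-04,
        8.72599470e+01, -4.89544609e+00]), 'qd': array([ 0.02748048,  0.02633982, -0.0774853 ,  0.04456961,  0.03937797,
        0.04203011]), 'joint_efforts': array([ 1.99149408e-04, -5.69406581e+01, -5.00542653e+01, -1.61607145e-04,
        1.49237568e-02, -2.85123626e-06]), 'tool_pos': array([182.08770012, 571.07935749, 208.50649379]), 'tcp_rot': array([-1.79892247e+02, -8.45653569e-03,  1.62311123e+02]), 'ft_force': array([ 0.10720958, -0.10259746,  0.21701188]), 'wrist_torque': array([0.03371982, 0.06333034, 0.0234198 ]), 'grip_force': 0.0, 'finger_gap': 85.32000343335136} 18.700000000000003
side [[415.8787465    0.         316.26340484]
 [  0.         415.8787465  198.24164846]
 [  0.           0.           1.        ]] [[ 8.69892680e-01 -2.19161919e-01  4.41876428e-01  1.16541356e+02]
 [-4.92732521e-01 -4.26790687e-01  7.58329989e-01 -8.11302101e+02]
 [ 2.23916890e-02 -8.77392593e-01 -4.79250300e-01  6.01153435e+02]
 [ 0.00000000e+00  0.00000000e+00  0.00000000e+00  1.00000000e+00]] [0.00450044 0.         0.         0.         0.        ]
top [[516.14136613   0.         328.30811354]
 [  0.         516.14136613 202.56078773]
 [  0.           0.           1.        ]] [[ 1.42780542e-02 -9.85117787e-01  1.71286552e-01  3.54071618e+02]
 [-9.99896987e-01 -1.38155929e-02  3.89170687e-03 -4.59975755e+01]
 [-1.46736439e-03 -1.71324473e-01 -9.85213567e-01  1.40924039e+03]
 [ 0.00000000e+00  0.00000000e+00  0.00000000e+00  1.00000000e+00]] [-0.08638836  0.          0.          0.          0.        ]
```

View pics/side0.png

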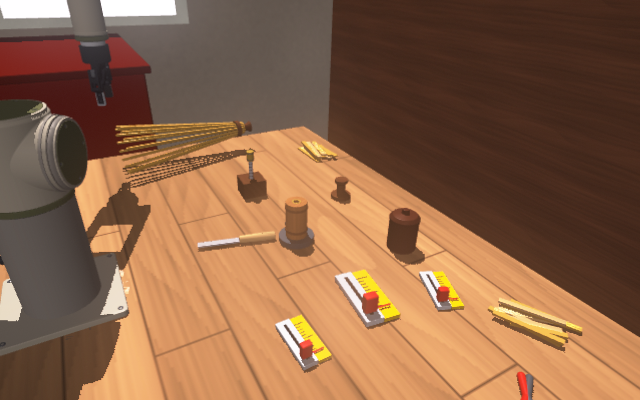

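View pics/top0.png

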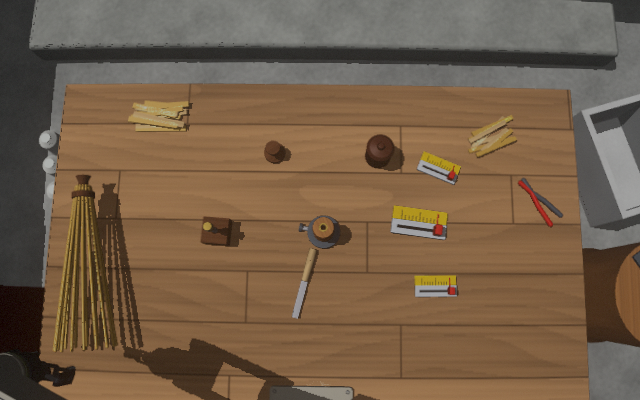

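Side view: rod in its stand at (251,160), handle with its mouth at (296,202), and the largest rule at (366,297) with its cursor at (370,303). Top view: rod head (207,227), mouth (322,228), rule (420,222), cursor (439,229). Next I'll view enlarged crops with estimates from depth.

Run:
```python
from h import *
S={n:np.load(n+".npy",allow_pickle=True).item() for n in("side","top")}
def crop(n,u,v,w=50,h=38,k=8):
    f=S[n]["frame"][v-h//2:v+h//2,u-w//2:u+w//2];return cv2.resize(f,(400,300),interpolation=cv2.INTER_NEAREST)
cv2.imwrite("pics/c1.png",np.vstack([np.hstack([crop("side",251,165),crop("top",212,230)]),np.hstack([crop("side",296,205),crop("top",322,228)])]))
cv2.imwrite("pics/c2.png",np.hstack([cv2.resize(S["side"]["frame"][262:332,325:405],(400,350),interpolation=0),cv2.resize(S["top"]["frame"][195:251,385:449],(400,350),interpolation=0)]))
for n in S:
    C=cloud(S[n]);np.save(n+"_c.npy",C)
    for nm,(u,v) in dict(side=dict(head=(251,154),mouth=(296,202),cur=(370,296)),top=dict(head=(207,227),mouth=(322,228),cur=(439,229),stand=(216,228)))[n].items(): print(n,nm,C[v,u].round(1))
```

```text
side head [514.6 255.6 129.6]
side mouth [520.9 -19.4 104.5]
side cur [ 519.6 -334.8   54. ]
top head [509.1 260.7 137.1]
top mouth [523.1 -24.7  38.5]
top cur [ 523.1 -335.9   50.6]
top stand [520.9 263.8  21.5]
```

View pics/c1.png

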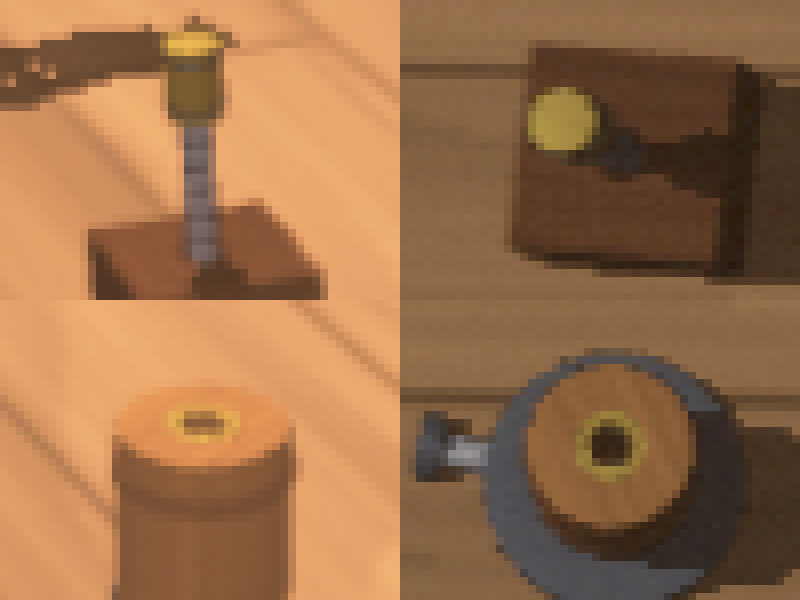

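View pics/c2.png

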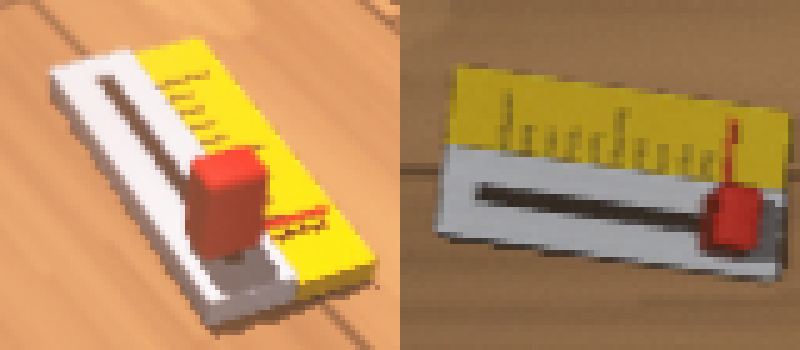

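Run:
```python
from h import *
S={n:np.load(n+".npy",allow_pickle=True).item() for n in("side","top")}
def tri(a,b):
    (o1,r1),(o2,r2)=ray(S["side"],*a),ray(S["top"],*b)
    t=np.linalg.lstsq(np.c_[r1,-r2],o2-o1,rcond=None)[0];p,q=o1+t[0]*r1,o2+t[1]*r2
    return ((p+q)/2).round(1),np.linalg.norm(p-q).round(1)
print("head",tri((249.6,150.8),(207.1,225.7)),plane(S["side"],249.6,150.8,136),plane(S["top"],207.1,225.7,136))
print("mouth",tri((295.9,200.96),(322.75,227.0)),plane(S["side"],295.9,200.96,110),plane(S["top"],322.75,227,110))
for n,R in(("side",(325,262,405,332)),("top",(385,195,449,251))):
    s=S[n];f=s["frame"].astype(int);b,g,r=f[...,0],f[...,1],f[...,2]
    w=np.zeros(b.shape,bool);w[R[1]:R[3],R[0]:R[2]]=1
    for nm,m,z in(("yellow",(g>1.8*b+20)&(r<1.7*g)&(b<60)&w,10),("red",(r>2.2*g)&(r>80)&(b<.6*r)&w,54.5)):
        m=cv2.morphologyEx(m.astype(np.uint8),cv2.MORPH_CLOSE if nm=="yellow" else cv2.MORPH_OPEN,np.ones((3,3)))
        c=max(cv2.findContours(m,0,1)[0],key=cv2.contourArea)[:,0]
        P=np.array([plane(s,*p,z)[:2] for p in c]).astype(np.float32)
        print(n,nm,cv2.minAreaRect(P), c.min(0),c.max(0))
# red zero line & cursor from crops
e=lambda x,y:((x-400)/6.25+384.5,y/6.25+194.5)
q=lambda x,y:(x/5+324.5,y/5+261.5)
print("zero line top",plane(S["top"],*e(737,122),10),plane(S["top"],*e(727,180),10))
print("zero line side",plane(S["side"],*q(328,207),10),plane(S["side"],*q(268,220),10))
for nm,(x,y) in dict(tl=(440,148),tr=(790,190),br=(780,278),bl=(435,235)).items(): print(nm,plane(S["top"],*e(x,y),14)[:2].round(1))
print("cursor tri",tri(q(229,160),e(733,218)))
```

```text
head (array([512.4, 260.3, 138.2]), np.float64(0.4)) [514.48051975 265.37103975 136.        ] [512.53157357 260.90951425 136.        ]
mouth (array([516.5, -27.7, 112.6]), np.float64(0.2)) [518.54284789 -23.50038782 110.        ] [516.88755303 -27.67647203 110.        ]
side yellow ((567.4838256835938, -294.6513366699219), (156.6761016845703, 38.35048294067383), 79.16117858886719) [353 270] [399 321]
side red ((512.7710571289062, -346.0543212890625), (50.48725509643555, 25.025468826293945), 54.70307922363281) [364 292] [377 310]
top yellow ((566.6490478515625, -291.94964599609375), (151.61578369140625, 35.44197463989258), 82.7818832397461) [392 205] [447 224]
top red ((521.3201904296875, -332.38836669921875), (21.377849578857422, 24.352970123291016), 88.90867614746094) [434 225] [442 234]
zero line top [ 569.59163637 -343.83513974   10.        ] [ 543.78654092 -338.86725281   10.        ]
zero line side [ 576.16098618 -332.65415382   10.        ] [ 549.86905306 -327.12091664   10.        ]
tl [ 555.7 -212.1]
tr [ 539.2 -365.7]
br [ 500.5 -360.4]
bl [ 517.4 -209.7]
cursor tri (array([ 521.7, -331.6,   56.8]), np.float64(1.0))
```

Emit:
{"api": "apply_moves", "payload": {"series": "0 0 0 -0.047 -1; 0 0 0 -0.0465 -1; -0.1017 -0.0739 0 0 -1; -0.1017 -0.0739 0 0 -1; -0.1017 -0.0739 0 0 -1", "squeeze": 40}}

```text
time: 0.52
tool_pos: [265.2, 493.5, 208.9]
tcp_rot: [-179.9, -0.0, 173.1]
ft_force: [1.0, 0.4, 0.1]
finger_gap: 85.3
grip_force: 0.0
```

Emit:
{"api": "apply_moves", "payload": {"series": "-0.1017 -0.0739 0 0 -1; -0.1017 -0.0739 0 0 -1; -0.1017 -0.0739 0 0 -1; -0.1017 -0.0739 0 0 -1; -0.1017 -0.0739 0 0 -1"}}

```text
time: 0.93
tool_pos: [403.9, 364.3, 209.2]
tcp_rot: [-180.0, -0.0, 173.0]
ft_force: [0.1, 1.7, 0.5]
finger_gap: 85.4
grip_force: 0.0
```

Emit:
{"api": "apply_moves", "payload": {"series": "-0.1017 -0.0739 0 0 -1; -0.1017 -0.0739 0 0 -1; -0.1017 -0.0739 0 0 -1; -0.1017 -0.0739 0 0 -1; 0 0 0 0 -1"}}

```text
time: 1.35
tool_pos: [517.2, 257.9, 208.9]
tcp_rot: [-179.9, 0.1, 172.7]
ft_force: [-0.6, -0.4, -0.6]
finger_gap: 85.1
grip_force: 0.0
```

Run:
```python
from h import *
a=snapshot("side");b=snapshot("top")
s=sense();print(s["tool_pos"],s["tcp_rot"],s["qd"].round(1))
cv2.imwrite("pics/d1.png",np.hstack([cv2.resize(a["frame"][110:190,210:290],(400,400),interpolation=0),cv2.resize(b["frame"][180:260,170:250],(400,400),interpolation=0)]))
```

```text
[514.02960421 261.58051911 208.86446321] [-1.79967611e+02 -7.05756280e-02  1.72841791e+02] [ 2.6 -0.9  0.8  0.6  0.3  0.7]
```

View pics/d1.png

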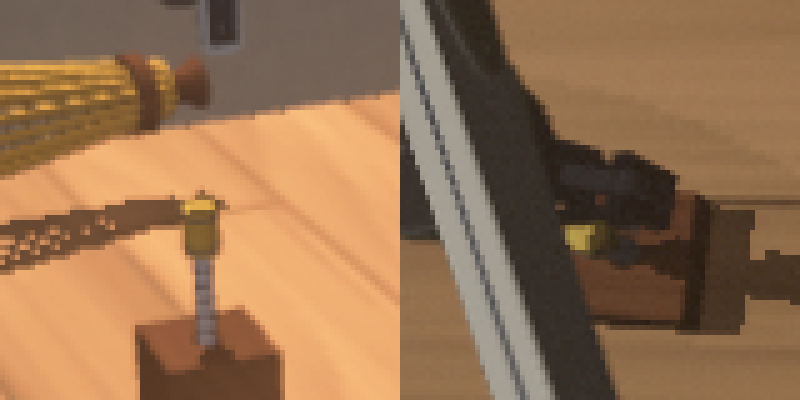

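The side crop shows the gripper above the rod (crop (200,210)), and the top crop has the head just under the fingers. Descending.

Emit:
{"api": "apply_moves", "payload": {"series": "0 0 0.119 0 -1; 0 0 0.119 0 -1; 0 0 0.119 0 -1; 0 0 0 0 -1; 0 0 0 0 -1", "squeeze": 40}}

```text
time: 1.87
tool_pos: [510.5, 263.1, 100.4]
tcp_rot: [-179.8, -0.3, 173.1]
ft_force: [-0.7, 0.3, 0.5]
finger_gap: 85.5
grip_force: 0.0
```

Emit:
{"api": "apply_moves", "payload": {"series": "0 0 0 0 1; 0 0 0 0 1; 0 0 0 0 1; 0 0 0 0 1; 0 0 0 0 1"}}

```text
time: 2.28
tool_pos: [514.3, 263.5, 104.0]
tcp_rot: [179.9, 0.1, 173.0]
ft_force: [0.6, 0.3, 0.1]
finger_gap: 25.7
grip_force: 0.0
```

Emit:
{"api": "apply_moves", "payload": {"series": "0 0 0 0 1; 0 0 0 0 1; 0 0 0 0 1; 0 0 0 0 1; 0 0 0 0 1"}}

```text
time: 2.7
tool_pos: [514.4, 263.4, 103.9]
tcp_rot: [179.9, 0.1, 173.0]
ft_force: [0.2, 0.3, 6.2]
finger_gap: 19.8
grip_force: 38.9
```

Emit:
{"api": "apply_moves", "payload": {"series": "0 0 0 0 1; 0 0 0 0 1"}}

```text
time: 2.87
tool_pos: [514.4, 263.4, 103.9]
tcp_rot: [179.9, 0.1, 173.0]
ft_force: [-0.8, 0.6, 4.9]
finger_gap: 20.0
grip_force: 38.9
```

Run:
```python
from h import *
a=snapshot("side");b=snapshot("top")
s=sense();print(s)
cv2.imwrite("pics/d2.png",np.hstack([cv2.resize(a["frame"][120:180,220:280],(480,480),interpolation=0),cv2.resize(b["frame"][200:240,185:225],(320,480),interpolation=0)]))
```

```text
{'time': 2.9667, 'joint_pos': array([ 2.20319599e+01,  8.17043872e+00,  9.57665503e+01, -3.44101409e-03,
        7.59258689e+01, -6.09839672e+01]), 'qd': array([ 0.00586382, -0.0619223 ,  0.05090533, -0.04200752, -0.02346213,
        0.02657891]), 'joint_efforts': array([ 4.93345060e-02, -5.16375089e+01, -4.44985235e+01,  4.13592928e-02,
       -5.71602909e-02,  3.24631765e-04]), 'tool_pos': array([514.41779802, 263.38128784, 103.87908506]), 'tcp_rot': array([1.79936399e+02, 1.21548481e-01, 1.73016692e+02]), 'ft_force': array([0.47570122, 0.26603412, 6.02373455]), 'wrist_torque': array([-0.10515561,  0.03113987, -0.08222277]), 'grip_force': 38.93661439418793, 'finger_gap': 20.103261370786882}
```

View pics/d2.png

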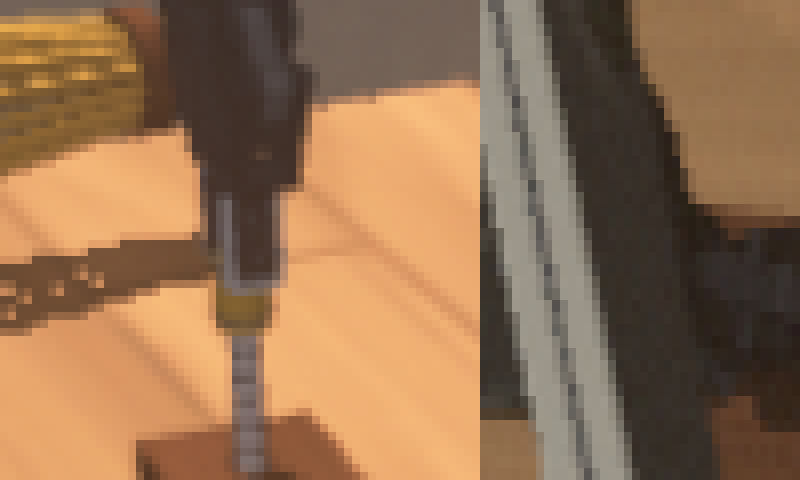

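The side crop shows the near finger on the brass head (tip at crop (250,290), head bottom at (250,330)). The rod is gripped, so I'll lift it straight out.

Emit:
{"api": "apply_moves", "payload": {"series": "0 0 -0.03 0 1; 0 0 -0.06 0 1; 0 0 -0.08 0 1; 0 0 -0.1 0 1; 0 0 -0.1 0 1"}}

```text
time: 3.38
tool_pos: [512.4, 262.6, 214.0]
tcp_rot: [-179.9, -0.1, 173.0]
ft_force: [1.3, 0.3, -1.0]
finger_gap: 19.5
grip_force: 39.3
```

Emit:
{"api": "apply_moves", "payload": {"series": "0 0 -0.05 0 1; 0 0 0 0 1; 0 0 0 0 1; 0 0 0 0 1"}}

```text
time: 3.72
tool_pos: [512.6, 262.7, 226.8]
tcp_rot: [-179.9, -0.1, 173.0]
ft_force: [-0.3, 0.6, -1.1]
finger_gap: 20.1
grip_force: 39.3
```

Run:
```python
from h import *
a=snapshot("side");b=snapshot("top");np.save("l_side.npy",a);np.save("l_top.npy",b)
s=sense();print(s["tool_pos"],s["tcp_rot"],s["ft_force"],s["wrist_torque"])
cv2.imwrite("pics/d3.png",np.hstack([cv2.resize(a["frame"][70:170,220:280],(480,600),interpolation=cv2.INTER_CUBIC),cv2.resize(b["frame"][190:270,180:220],(300,600),interpolation=0)]))
```

```text
[512.25214689 262.57950768 226.05854622] [-179.88957802   -0.19591692  173.02014375] [ 0.28971274  1.24051156 -1.56656801] [ 0.02845123 -0.03356431  0.00410835]
```

View pics/d3.png

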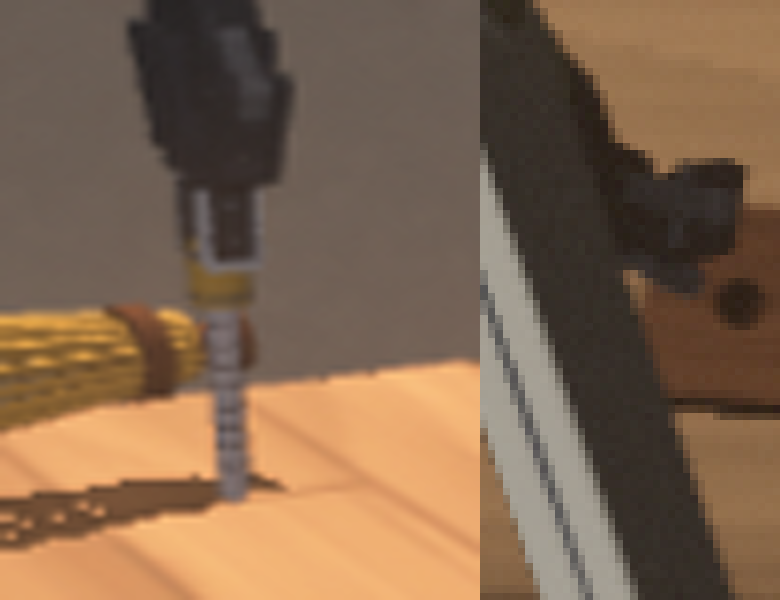

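Side crop: the rod hangs free. Its tip is at crop (232,498) and the head bottom at (221,303). In the top crop the empty stand hole shows at (740,300). Next I'll work out the camera bias and tilt from these.

Run:
```python
from h import *
a=np.load("l_side.npy",allow_pickle=True).item();b=np.load("l_top.npy",allow_pickle=True).item()
q=lambda x,y:(x/8+219.5,y/6+69.5)
print("tip z128",plane(a,*q(232,498),128.2)); print("headbot",plane(a,*q(221,303),228.2))
print("hole top cam z50",plane(b,214.2,229.5,50))
# predicted pixels of a vertical rod at tcp xy, and of the TCP
K=np.array(a["intrinsics"]);T=np.linalg.inv(np.array(a["extrinsics"]))
for z in(128.2,228.2,226,236,258):
    p=T[:3,:3]@np.array([512.25,262.6,z])+T[:3,3];p=K@p;uv=p[:2]/p[2];print(z,uv.round(2))
print("measured px",q(232,498),q(221,303))
f=a["frame"].astype(int)
# rod centre column per row via brightness/edges on shank
for v in range(122,153,3): print(v,f[v,240:257].sum(1))
```

```text
tip z128 [513.4245902  272.55857891 128.2       ]
headbot [513.62515645 268.43250478 228.2       ]
hole top cam z50 [513.35419941 262.02218716  50.        ]
128.2 [249.39 153.75]
228.2 [247.44 120.68]
226 [247.49 121.44]
236 [247.29 117.99]
258 [246.83 110.29]
measured px (248.5, 152.5) (247.125, 120.0)
122 [473 476 434 350 298 295 323 338 327 294 274 295 296 294 298 298 297]
125 [251 336 373 332 318 259 318 341 334 290 205 236 297 295 297 294 297]
128 [187 203 252 270 252 235 275 303 306 290 190 203 276 298 299 300 301]
131 [182 192 230 284 276 275 266 266 272 269 218 264 299 297 299 300 297]
134 [174 196 267 307 310 312 281 296 292 266 329 424 453 451 457 484 504]
137 [507 505 509 510 514 503 428 321 314 289 315 468 485 507 514 514 512]
140 [510 511 512 512 511 501 431 309 316 298 355 503 494 480 463 469 488]
143 [529 527 519 515 514 516 485 307 325 306 329 450 516 513 506 497 486]
146 [543 544 542 540 532 527 496 357 334 325 319 422 523 523 522 518 514]
149 [482 479 480 446 340 502 479 379 341 330 297 238 320 480 490 524 525]
152 [252 248 244 245 242 240 242 268 324 330 360 473 492 482 476 474 474]
```

Emit:
{"api": "apply_moves", "payload": {"series": "-0.0084 -0.06 0 0 1; -0.0168 -0.1193 0 0 1; -0.0168 -0.1193 0 0 1; -0.0168 -0.1193 0 0 1; -0.0168 -0.1193 0 0 1"}}

```text
time: 4.23
tool_pos: [515.1, 98.9, 226.7]
tcp_rot: [-180.0, -0.2, 173.1]
ft_force: [0.4, -0.5, -1.0]
finger_gap: 19.8
grip_force: 39.4
```

Emit:
{"api": "apply_moves", "payload": {"series": "-0.0168 -0.1193 0 0 1; -0.0168 -0.1193 0 0 1; -0.0168 -0.1193 0 0 1; -0.0084 -0.0593 0 0 1; 0 0 0 0 1"}}

```text
time: 4.65
tool_pos: [517.6, -29.8, 226.8]
tcp_rot: [-179.9, -0.2, 172.8]
ft_force: [1.2, 1.0, -1.4]
finger_gap: 19.7
grip_force: 39.4
```

Emit:
{"api": "apply_moves", "payload": {"series": "0 0 0 0 1; 0 0 0 0 1; 0 0 0 0 1"}}

```text
time: 4.9
tool_pos: [518.3, -24.9, 227.8]
tcp_rot: [180.0, -0.1, 173.1]
ft_force: [0.2, 0.3, -1.0]
finger_gap: 19.8
grip_force: 39.4
```

Run:
```python
from h import *
a=snapshot("side");b=snapshot("top");np.save("m_side.npy",a);np.save("m_top.npy",b)
s=sense();print(s["tool_pos"],s["tcp_rot"],s["ft_force"],s["wrist_torque"])
cv2.imwrite("pics/d4.png",np.hstack([cv2.resize(a["frame"][130:230,266:326],(480,600),interpolation=0),cv2.resize(b["frame"][188:268,302:342],(300,600),interpolation=0)]))
K=np.array(a["intrinsics"]);T=np.linalg.inv(np.array(a["extrinsics"]))
t=s["tool_pos"]
for z in(t[2]-97.9,t[2]+2):
    p=T[:3,:3]@np.array([t[0],t[1],z])+T[:3,3];p=K@p;print(z,(p[:2]/p[2]).round(2))
print("mouth side corr",plane(a,296.05,201.86,110))
```

```text
[518.54713742 -24.89444989 228.19656547] [ 1.79988182e+02 -2.87451005e-02  1.73115564e+02] [-0.47883039  0.2293946  -0.96823116] [ 0.02740173 -0.05600275 -0.02180846]
130.29656546635005 [296.16 193.83]
230.19656546635005 [296.12 155.31]
mouth side corr [516.82370525 -27.66124813 110.        ]
```

View pics/d4.png

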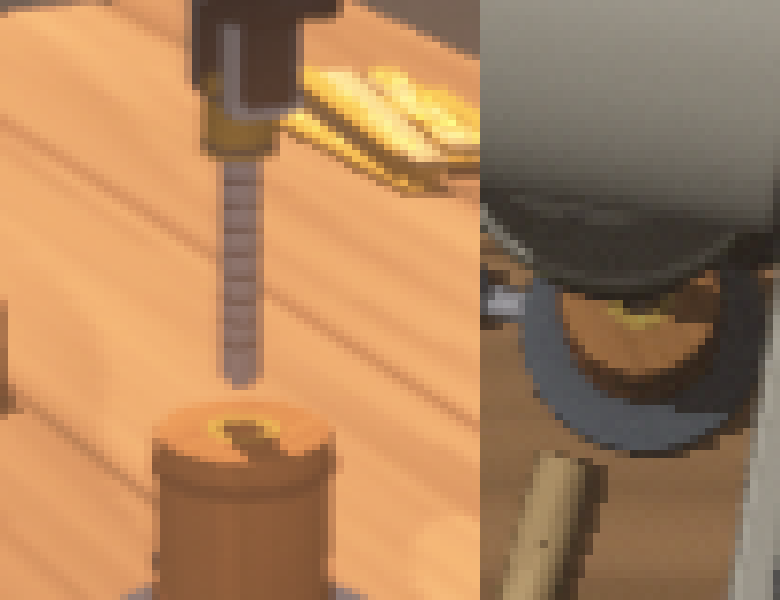

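Side crop: rod tip at (240,383), above the brass mouth at (243,431) and 0.4 px to its left. A 1.9 mm shift in y is needed; then I'll lower it.

Emit:
{"api": "apply_moves", "payload": {"series": "0 -0.0063 0 0 1; 0 0 0.025 0 1; 0 0 0.02 0 1; 0 0 0 0 1; 0 0 0 0 1"}}

```text
time: 5.42
tool_pos: [517.8, -27.7, 213.9]
tcp_rot: [180.0, -0.1, 173.0]
ft_force: [-0.1, 0.0, -1.5]
finger_gap: 19.9
grip_force: 39.4
```

Emit:
{"api": "apply_moves", "payload": {"series": "0 0 0.01 0 1; 0 0 0.01 0 1; 0 0 0.01 0 1; 0 0 0 0 1; 0 0 0 0 1"}}

```text
time: 5.83
tool_pos: [518.2, -27.9, 205.7]
tcp_rot: [-180.0, -0.0, 173.0]
ft_force: [0.2, 0.1, -1.1]
finger_gap: 19.5
grip_force: 39.4
```

Emit:
{"api": "apply_moves", "payload": {"series": "0 0 0.007 0 1; 0 0 0.007 0 1; 0 0 0.007 0 1; 0 0 0 0 1; 0 0 0 0 1"}}

```text
time: 6.25
tool_pos: [518.3, -27.8, 199.4]
tcp_rot: [180.0, -0.0, 173.0]
ft_force: [0.3, -0.3, -1.8]
finger_gap: 19.8
grip_force: 39.4
```

Emit:
{"api": "apply_moves", "payload": {"series": "0 0 0.007 0 1; 0 0 0.007 0 1; 0 0 0.007 0 1; 0 0 0 0 1; 0 0 0 0 1"}}

```text
time: 6.67
tool_pos: [518.2, -27.9, 193.0]
tcp_rot: [180.0, -0.0, 173.0]
ft_force: [0.5, 0.6, -2.1]
finger_gap: 19.9
grip_force: 39.4
```

Emit:
{"api": "apply_moves", "payload": {"series": "0 0 0.007 0 1; 0 0 0.007 0 1; 0 0 0.007 0 1; 0 0 0 0 1; 0 0 0 0 1"}}

```text
time: 7.08
tool_pos: [518.4, -27.9, 187.0]
tcp_rot: [-180.0, -0.0, 173.0]
ft_force: [0.2, 0.3, -0.1]
finger_gap: 19.7
grip_force: 39.5
```

Emit:
{"api": "apply_moves", "payload": {"series": "0 0 0.007 0 1; 0 0 0.007 0 1; 0 0 0.007 0 1; 0 0 0 0 1; 0 0 0 0 1"}}

```text
time: 7.5
tool_pos: [518.1, -27.9, 180.3]
tcp_rot: [-180.0, -0.0, 173.0]
ft_force: [0.1, 0.3, -0.2]
finger_gap: 19.8
grip_force: 39.7
```

Emit:
{"api": "apply_moves", "payload": {"series": "0 0 0.007 0 1; 0 0 0.007 0 1; 0 0 0.007 0 1; 0 0 0.007 0 1"}}

```text
time: 7.83
tool_pos: [518.6, -27.9, 172.5]
tcp_rot: [-180.0, 0.0, 173.0]
ft_force: [-0.2, 1.3, 5.1]
finger_gap: 19.5
grip_force: 39.9
```

Emit:
{"api": "apply_moves", "payload": {"series": "0 0 0.007 0 1; 0 0 0.007 0 1; 0 0 0 0 1; 0 0 0 0 1"}}

```text
time: 8.17
tool_pos: [517.6, -27.8, 167.0]
tcp_rot: [-180.0, -0.1, 173.0]
ft_force: [-0.0, 1.3, -1.4]
finger_gap: 19.7
grip_force: 39.5
```

Emit:
{"api": "apply_moves", "payload": {"series": "0 0 0.002 0 1; 0 0 0.002 0 1; 0 0 0.002 0 1; 0 0 0.002 0 1; 0 0 0.002 0 1"}}

```text
time: 8.58
tool_pos: [518.8, -28.0, 165.6]
tcp_rot: [-180.0, 0.1, 173.0]
ft_force: [0.3, -0.5, 3.7]
finger_gap: 20.1
grip_force: 39.8
```

Emit:
{"api": "apply_moves", "payload": {"series": "0 0 0.002 0 1; 0 0 0.002 0 1; 0 0 0.002 0 1; 0 0 0.002 0 1; 0 0 0.002 0 1"}}

```text
time: 9.0
tool_pos: [518.4, -27.9, 162.1]
tcp_rot: [-180.0, -0.0, 173.0]
ft_force: [-0.0, -0.6, 3.4]
finger_gap: 19.5
grip_force: 39.8
```

Emit:
{"api": "apply_moves", "payload": {"series": "0 0 0.002 0 1; 0 0 0.002 0 1; 0 0 0.002 0 1; 0 0 0.002 0 1; 0 0 0.002 0 1"}}

```text
time: 9.42
tool_pos: [518.4, -27.9, 159.1]
tcp_rot: [180.0, -0.0, 173.0]
ft_force: [0.2, 0.7, 4.8]
finger_gap: 19.5
grip_force: 39.8
```

Emit:
{"api": "apply_moves", "payload": {"series": "0 0 0.002 0 1; 0 0 0.002 0 1; 0 0 0.002 0 1; 0 0 0.002 0 1; 0 0 0.002 0 1"}}

```text
time: 9.83
tool_pos: [518.4, -27.9, 156.1]
tcp_rot: [180.0, 0.0, 173.0]
ft_force: [-0.0, 0.8, 3.4]
finger_gap: 19.7
grip_force: 39.8
```

Emit:
{"api": "apply_moves", "payload": {"series": "0 0 0.002 0 1; 0 0 0.002 0 1; 0 0 0.002 0 1; 0 0 0.002 0 1; 0 0 0.002 0 1"}}

```text
time: 10.25
tool_pos: [518.4, -27.9, 153.2]
tcp_rot: [-180.0, 0.0, 173.0]
ft_force: [-0.5, -0.9, 3.0]
finger_gap: 19.8
grip_force: 39.8
```

Emit:
{"api": "apply_moves", "payload": {"series": "0 0 0.002 0 1; 0 0 0.002 0 1; 0 0 0.002 0 1; 0 0 0.002 0 1; 0 0 0.002 0 1"}}

```text
time: 10.67
tool_pos: [518.4, -27.9, 150.1]
tcp_rot: [-180.0, -0.0, 173.0]
ft_force: [-0.3, 0.6, 3.8]
finger_gap: 19.9
grip_force: 39.8
```

Emit:
{"api": "apply_moves", "payload": {"series": "0 0 0.002 0 1; 0 0 0.002 0 1; 0 0 0.002 0 1; 0 0 0.002 0 1; 0 0 0.002 0 1"}}

```text
time: 11.08
tool_pos: [518.4, -27.9, 147.1]
tcp_rot: [-180.0, -0.0, 173.0]
ft_force: [-0.1, 0.9, 3.5]
finger_gap: 19.5
grip_force: 39.8
```

Emit:
{"api": "apply_moves", "payload": {"series": "0 0 0.002 0 1; 0 0 0.002 0 1; 0 0 0.002 0 1; 0 0 0.002 0 1; 0 0 0.002 0 1"}}

```text
time: 11.5
tool_pos: [518.4, -27.9, 144.1]
tcp_rot: [-180.0, -0.0, 173.0]
ft_force: [-0.7, 0.2, 3.1]
finger_gap: 19.4
grip_force: 39.8
```

Emit:
{"api": "apply_moves", "payload": {"series": "0 0 0.002 0 1; 0 0 0.002 0 1; 0 0 0.002 0 1; 0 0 0.002 0 1; 0 0 0.002 0 1"}}

```text
time: 11.92
tool_pos: [518.4, -27.9, 141.1]
tcp_rot: [-180.0, -0.0, 173.0]
ft_force: [-0.5, 0.8, 3.1]
finger_gap: 19.7
grip_force: 39.8
```

Emit:
{"api": "apply_moves", "payload": {"series": "0 0 0.002 0 1; 0 0 0.002 0 1; 0 0 0.002 0 1; 0 0 0.002 0 1; 0 0 0.002 0 1"}}

```text
time: 12.33
tool_pos: [518.4, -27.9, 138.2]
tcp_rot: [-180.0, 0.0, 173.0]
ft_force: [0.4, 1.4, 2.7]
finger_gap: 19.6
grip_force: 39.8
```

Emit:
{"api": "apply_moves", "payload": {"series": "0 0 0.002 0 1; 0 0 0.002 0 1; 0 0 0.002 0 1; 0 0 0.002 0 1; 0 0 0.002 0 1"}}

```text
time: 12.75
tool_pos: [518.4, -27.9, 135.1]
tcp_rot: [180.0, -0.0, 173.0]
ft_force: [0.2, 1.0, 4.5]
finger_gap: 20.0
grip_force: 39.8
```

Emit:
{"api": "apply_moves", "payload": {"series": "0 0 0.002 0 1; 0 0 0.002 0 1; 0 0 0.002 0 1; 0 0 0.002 0 1; 0 0 0.002 0 1"}}

```text
time: 13.17
tool_pos: [518.4, -27.9, 132.1]
tcp_rot: [180.0, -0.0, 173.0]
ft_force: [0.7, 0.6, 2.6]
finger_gap: 19.7
grip_force: 39.9
```

Emit:
{"api": "apply_moves", "payload": {"series": "0 0 0.002 0 1; 0 0 0.002 0 1; 0 0 0.002 0 1; 0 0 0.002 0 1; 0 0 0.002 0 1"}}

```text
time: 13.58
tool_pos: [518.9, -28.0, 129.8]
tcp_rot: [-180.0, 0.1, 173.0]
ft_force: [-1.0, -0.1, 9.4]
finger_gap: 20.1
grip_force: 40.3
```

Emit:
{"api": "apply_moves", "payload": {"series": "0 0 0 0 1; 0 0 0 0 1"}}

```text
time: 13.75
tool_pos: [518.9, -27.9, 129.7]
tcp_rot: [-180.0, 0.1, 173.0]
ft_force: [-0.3, 1.0, 7.1]
finger_gap: 19.5
grip_force: 40.2
```

Emit:
{"api": "apply_moves", "payload": {"series": "0 0 0.0015 0 1; 0 0 0.0015 0 1; 0 0 0 0 1; 0 0 0 0 1"}}

```text
time: 14.08
tool_pos: [519.2, -28.0, 129.4]
tcp_rot: [-180.0, 0.1, 173.0]
ft_force: [-0.8, 0.1, 9.2]
finger_gap: 19.6
grip_force: 40.4
```

The force holds at rest and the rod has stopped, so it's standing on the cork with about 9 N. Releasing and rising.

Emit:
{"api": "apply_moves", "payload": {"series": "0 0 0 0 0.4; 0 0 0 0 0; 0 0 0 0 -1; 0 0 0 0 -1; 0 0 0 0 -1"}}

```text
time: 14.5
tool_pos: [518.1, -27.9, 127.8]
tcp_rot: [-180.0, -0.0, 173.0]
ft_force: [-0.3, 0.8, -0.0]
finger_gap: 73.2
grip_force: 0.0
```

Emit:
{"api": "apply_moves", "payload": {"series": "0 0 -0.04 0 -1; 0 0 -0.08 0 -1; 0 0 -0.1 0 -1; 0 0 -0.06 0 -1; 0 0 0 0 -1"}}

```text
time: 14.92
tool_pos: [521.2, -28.3, 218.7]
tcp_rot: [-180.0, 0.5, 173.0]
ft_force: [0.3, -0.8, 0.9]
finger_gap: 85.3
grip_force: 0.0
```

Emit:
{"api": "apply_moves", "payload": {"series": "-0.0085 -0.0625 0 0 -1; -0.017 -0.125 0 0 -1; -0.017 -0.125 0 0 -1; -0.017 -0.125 0 0 -1; -0.017 -0.125 0 0 -1"}}

```text
time: 15.33
tool_pos: [520.4, -199.6, 212.5]
tcp_rot: [-180.0, 0.0, 173.1]
ft_force: [-0.3, -0.2, -0.3]
finger_gap: 85.0
grip_force: 0.0
```

Emit:
{"api": "apply_moves", "payload": {"series": "-0.017 -0.125 0 0 -1; -0.017 -0.125 0 0 -1; -0.017 -0.125 0 0 -1; -0.0085 -0.0625 0 0 -1; 0 0 0 0 -1"}}

```text
time: 15.75
tool_pos: [521.3, -334.8, 211.7]
tcp_rot: [-179.9, -0.1, 172.8]
ft_force: [1.2, -0.6, -0.5]
finger_gap: 85.6
grip_force: 0.0
```

Emit:
{"api": "apply_moves", "payload": {"series": "0 0 0 0 -1; 0 0 0 0 -1; 0 0 0 0 -1"}}

```text
time: 16.0
tool_pos: [522.7, -329.3, 212.3]
tcp_rot: [180.0, -0.0, 173.1]
ft_force: [-0.4, 0.2, -0.2]
finger_gap: 85.6
grip_force: 0.0
```

Run:
```python
from h import *
a=snapshot("side");b=snapshot("top");np.save("n_side.npy",a);np.save("n_top.npy",b)
s=sense();print(s["tool_pos"],s["tcp_rot"])
cv2.imwrite("pics/d5.png",np.hstack([cv2.resize(a["frame"][165:225,276:316],(400,600),interpolation=0),cv2.resize(a["frame"][240:330,330:390],(400,600),interpolation=0)]))
```

```text
[ 522.8391554  -329.34444362  212.54725526] [1.79998235e+02 1.41770141e-02 1.73116108e+02]
```

View pics/d5.png

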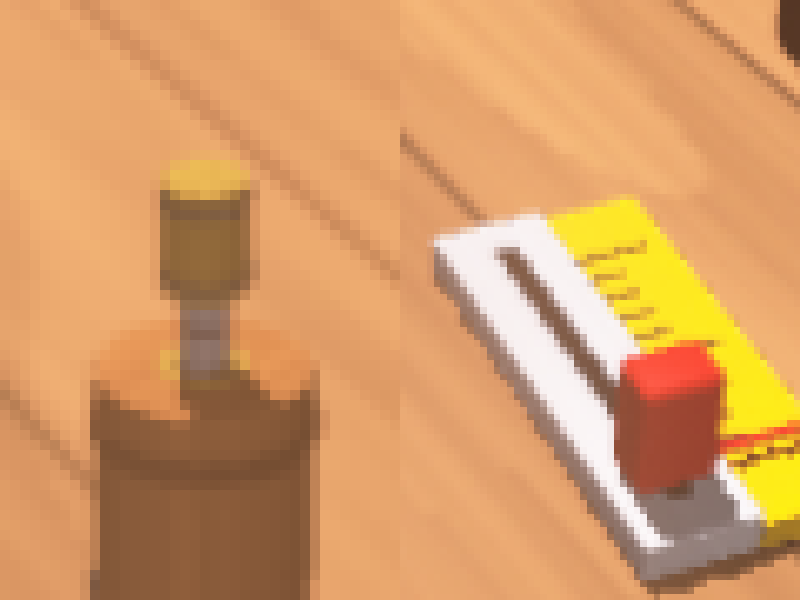

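The side crop shows the rod standing upright in the handle, with head top at crop (205,180) and mouth at (204,365). The cursor at crop (670,420) is still near the zero line. Computing the protrusion and the cursor reading, and descending over the cursor.

Emit:
{"api": "apply_moves", "payload": {"series": "0 -0.006 0.12 0 -1; 0 0 0.12 0 -1; 0 0 0.12 0 -1; 0 0 0.12 0 -1; 0 0 0.08 0 -1", "squeeze": 20}}

```text
time: 16.52
tool_pos: [520.9, -330.1, 40.6]
tcp_rot: [179.9, -0.2, 173.1]
ft_force: [0.1, 0.4, -1.3]
finger_gap: 85.4
grip_force: 0.0
```

Emit:
{"api": "apply_moves", "payload": {"series": "0 0 0.03 0 -1; 0 0 0.025 0 -1; 0 0 0 0 -1; 0 0 0 0 -1"}}

```text
time: 16.85
tool_pos: [523.4, -332.9, 29.6]
tcp_rot: [-179.9, 0.1, 173.0]
ft_force: [-0.3, 0.2, -0.1]
finger_gap: 85.7
grip_force: 0.0
```

Run:
```python
from h import *
from scipy.optimize import brentq
a=np.load("n_side.npy",allow_pickle=True).item()
K=np.array(a["intrinsics"]);T=np.linalg.inv(np.array(a["extrinsics"]))
def v(z,xy=(518.2,-27.3)):
    p=K@(T[:3,:3]@np.array([*xy,z])+T[:3,3]);return p[1]/p[2]
b=201.0-v(110)
print("bias",b,"top z above mouth",brentq(lambda z:v(z)+b-182.5,100,200)-110)
f=a["frame"].astype(int)
print(f[176:206,296])
```

```text
bias -0.6686235559165539 top z above mouth 50.08408325186761
[[ 96 144 211]
 [106 161 228]
 [112 170 236]
 [110 170 236]
 [104 174 235]
 [ 85 185 236]
 [ 84 183 234]
 [ 86 185 236]
 [ 81 173 225]
 [ 60 102 140]
 [ 63  95 130]
 [ 60 101 139]
 [ 58 104 145]
 [ 59 105 145]
 [ 58 105 145]
 [ 59 106 146]
 [ 58 105 145]
 [ 61 102 141]
 [ 64  96 130]
 [ 74 109 146]
 [105 117 144]
 [ 99 110 138]
 [ 83  97 128]
 [105 116 144]
 [105 116 145]
 [101 112 140]
 [ 79 100 133]
 [ 58 101 141]
 [ 56  88 131]
 [ 55  88 133]]
```

Emit:
{"api": "apply_moves", "payload": {"series": "0 0 0 0 1; 0 0 0 0 1; 0 0 0 0 1; 0 0 0 0 1; 0 0 0 0 1", "squeeze": 20}}

```text
time: 17.27
tool_pos: [522.5, -332.7, 28.4]
tcp_rot: [-180.0, 0.0, 173.0]
ft_force: [-0.3, 1.0, 0.0]
finger_gap: 25.7
grip_force: 0.0
```

Emit:
{"api": "apply_moves", "payload": {"series": "0 0 0 0 1; 0 0 0 0 1; 0 0 0 0 1; 0 0 0 0 1; 0 0 0 0 1"}}

```text
time: 17.68
tool_pos: [522.5, -332.6, 28.3]
tcp_rot: [-180.0, 0.0, 173.0]
ft_force: [-1.5, 0.4, 4.5]
finger_gap: 19.2
grip_force: 22.7
```

Emit:
{"api": "apply_moves", "payload": {"series": "0 0.02 0 0 1; 0 0.04 0 0 1; 0 0.05 0 0 1; 0 0.03 0 0 1; 0 0.0133 0 0 1"}}

```text
time: 18.1
tool_pos: [528.6, -284.4, 28.3]
tcp_rot: [180.0, 0.0, 173.1]
ft_force: [-0.9, -1.3, 4.2]
finger_gap: 19.3
grip_force: 22.7
```

Emit:
{"api": "apply_moves", "payload": {"series": "0 0 0 0 1; 0 0 0 0 1; 0 0 0 0 1; 0 0 0 0 1"}}

```text
time: 18.43
tool_pos: [528.6, -284.7, 28.3]
tcp_rot: [180.0, 0.0, 173.1]
ft_force: [-0.9, 2.1, 6.5]
finger_gap: 19.1
grip_force: 22.9
```

Run:
```python
from h import *
a=snapshot("side");b=snapshot("top");np.save("o_side.npy",a);np.save("o_top.npy",b)
s=sense();print(s["tool_pos"],s["tcp_rot"],s["ft_force"])
cv2.imwrite("pics/d6.png",np.hstack([cv2.resize(a["frame"][262:332,330:400],(400,400),interpolation=cv2.INTER_CUBIC),cv2.resize(b["frame"][195:251,389:445],(400,400),interpolation=cv2.INTER_CUBIC)]))
```

```text
[ 528.55792629 -284.768199     28.25695672] [1.79952217e+02 3.88262501e-02 1.73079654e+02] [0.07668569 0.71443273 6.87109608]
```

View pics/d6.png

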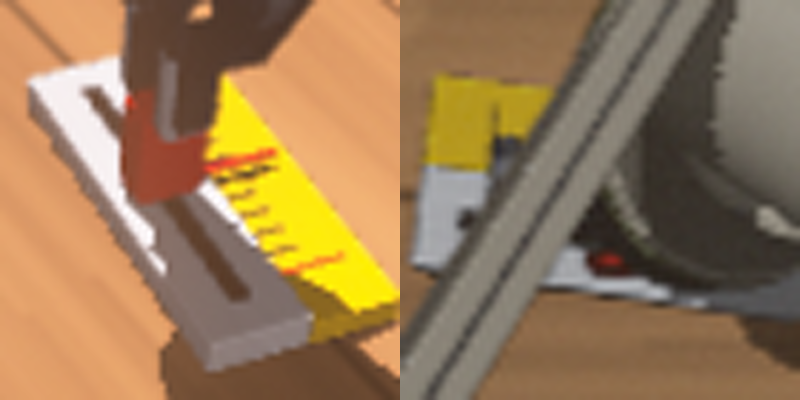

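Side crop: the cursor's pointer, at crop (240,160), lies just about at the 50 line. The kinematics give a reading near 51. Releasing, backing off and checking numerically, since the picture allowance is used up.

Emit:
{"api": "apply_moves", "payload": {"series": "0 0 0 0 0.4; 0 0 0 0 -1; 0 0 0 0 -1; 0 0 0 0 -1; 0 0 0 0 -1"}}

```text
time: 18.95
tool_pos: [527.6, -286.3, 27.4]
tcp_rot: [180.0, -0.0, 173.0]
ft_force: [0.1, 0.4, 0.8]
finger_gap: 72.9
grip_force: 0.0
```

Emit:
{"api": "apply_moves", "payload": {"series": "0 0 -0.05 0 -1; 0 0 -0.12 0 -1; 0 0 -0.13 0 -1; 0 0 -0.13 0 -1; 0 0 -0.13 0 -1"}}

```text
time: 19.37
tool_pos: [527.4, -286.5, 197.2]
tcp_rot: [180.0, -0.0, 173.0]
ft_force: [0.6, -0.4, -0.2]
finger_gap: 85.4
grip_force: 0.0
```

Emit:
{"api": "apply_moves", "payload": {"series": "0 0.11 -0.03 0 -1; 0 0.13 0 0 -1; 0 0.13 0 0 -1; 0 0.13 0 0 -1; 0 0.1 0 0 -1"}}

```text
time: 19.78
tool_pos: [549.6, -105.5, 204.9]
tcp_rot: [180.0, 0.0, 173.0]
ft_force: [1.1, 0.4, -0.2]
finger_gap: 85.4
grip_force: 0.0
```

Emit:
{"api": "apply_moves", "payload": {"series": "0 0 0 0 -1; 0 0 0 0 -1; 0 0 0 0 -1"}}

```text
time: 20.03
tool_pos: [549.6, -108.4, 204.7]
tcp_rot: [-180.0, -0.0, 173.1]
ft_force: [0.3, -1.2, 0.7]
finger_gap: 85.6
grip_force: 0.0
```

Run:
```python
from h import *
s=snapshot("top");a=snapshot("side");np.save("p_top.npy",s);np.save("p_side.npy",a)
print(sense()["tool_pos"])
def red(s,R,z,k=True):
    f=s["frame"].astype(int);b,g,r=[f[...,i] for i in range(3)]
    w=np.zeros(b.shape,bool);w[R[1]:R[3],R[0]:R[2]]=1
    m=((r>2.2*g)&(r>80)&(b<.6*r)&w).astype(np.uint8)
    return m
R=(385,195,449,251)
m=red(s,R,0)
n,l,st,c=cv2.connectedComponentsWithStats(m);print(st,c)
for r in range(205,245): print(r,"".join("#" if x else "." for x in m[r,385:449]))
m=cv2.morphologyEx(m,cv2.MORPH_OPEN,np.ones((3,3)))
c=max(cv2.findContours(m,0,1)[0],key=cv2.contourArea)[:,0]
print(cv2.minAreaRect(np.array([plane(s,*p,54.5)[:2] for p in c],np.float32)))
m=red(a,(325,262,405,332),0)
for r in range(262,322): print(r,"".join("#" if x else "." for x in m[r,345:405]))
```

```text
[ 549.52468293 -109.21617094  204.65017966]
[[     0      0    640    400 255951]
 [   420    212      1      2      2]
 [   418    222      6     10     47]] [[319.48067404 199.49491114]
 [420.         212.5       ]
 [420.46808511 226.65957447]]
205 ................................................................
206 ................................................................
207 ................................................................
208 ................................................................
209 ................................................................
210 ................................................................
211 ................................................................
212 ...................................#............................
213 ...................................#............................
214 ................................................................
215 ................................................................
216 ................................................................
217 .....................
[... 5209 characters left out ...]
..................................................
312 ............................................................
313 ............................................................
314 ............................................................
315 ............................................................
316 ............................................................
317 ............................................................
318 ............................................................
319 ............................................................
320 ............................................................
321 ............................................................
```

```bash
cat > prof.py <<'E'
from h import *
s=np.load("p_top.npy",allow_pickle=True).item();a=np.load("p_side.npy",allow_pickle=True).item()
e=np.array([np.cos(np.radians(83)),np.sin(np.radians(83))]);n=np.array([e[1],-e[0]])
for nm,s,c in(("top",s,np.array([566.6,-291.9])),("side",a,np.array([567.5,-294.6]))):
    Ti=np.linalg.inv(np.array(s["extrinsics"]));r,_=cv2.Rodrigues(Ti[:3,:3])
    for off in(-14,-8,0,6,12):
        t=np.arange(-62,70,2.)
        P=np.c_[c+t[:,None]*e+off*n,np.full(len(t),10.)]
        uv=cv2.projectPoints(P,r,Ti[:3,3],np.array(s["intrinsics"]),np.array(s["dist"]))[0].astype(np.float32)
        px=cv2.remap(s["frame"],uv,None,cv2.INTER_LINEAR)[:,0].astype(int)
        print(nm,off,"t,R,G:"," ".join(f"{int(x)}:{p[2]},{p[1]}" for x,p in zip(t,px)))
E
python3 prof.py
```

```text
top -14 t,R,G: -62:93,74 -60:93,74 -58:93,75 -56:93,76 -54:93,72 -52:92,66 -50:90,59 -48:92,68 -46:95,76 -44:95,75 -42:84,67 -40:75,61 -38:74,60 -36:90,73 -34:88,70 -32:83,66 -30:80,64 -28:85,69 -26:91,73 -24:91,73 -22:79,64 -20:76,61 -18:82,65 -16:93,75 -14:93,76 -12:84,68 -10:78,62 -8:80,63 -6:89,71 -4:92,70 -2:92,63 0:90,50 2:89,56 4:91,67 6:92,75 8:80,65 10:78,64 12:83,69 14:93,76 16:92,74 18:86,69 20:77,63 22:81,67 24:88,71 26:89,72 28:79,64 30:79,64 32:84,68 34:91,73 36:91,75 38:82,67 40:81,66 42:103,83 44:119,98 46:138,114 48:145,121 50:130,111 52:124,111 54:131,123 56:146,141 58:150,143 60:150,143 62:150,143 64:151,144 66:120,115 68:96,92
top -8 t,R,G: -62:93,75 -60:94,75 -58:92,73 -56:93,74 -54:93,75 -52:92,69 -50:92,65 -48:92,67 -46:92,74 -44:90,72 -42:81,66 -40:75,61 -38:79,63 -36:88,71 -34:88,71 -32:81,66 -30:78,64 -28:87,71 -26:93,76 -24:91,73 -22:82,66 -20:78,63 -18:80,65 -16:90,73 -14:89,72 -12:83,68 -10:76,63 -8:83,66 -6:88,71 -4:91,71 -2:89,61 0:87,53 2:88,57 4:90,69 6:93,76 8:82,67 10:74,59 12:78,63 14:88,71 16:89,72 18:81,68 20:75,64 22:82,67 24:88,73 26:92,76 28:8
[... 5346 characters left out ...]
 -54:206,159 -52:174,130 -50:140,104 -48:144,107 -46:137,102 -44:139,103 -42:137,101 -40:137,102 -38:136,101 -36:137,101 -34:136,101 -32:139,102 -30:137,101 -28:138,102 -26:137,102 -24:137,102 -22:162,121 -20:176,138 -18:234,204 -16:253,229 -14:254,236 -12:254,236 -10:254,236 -8:254,235 -6:254,235 -4:254,234 -2:254,235 0:254,235 2:254,236 4:254,236 6:254,236 8:252,221 10:249,191 12:250,147 14:252,159 16:254,223 18:254,231 20:254,236 22:254,235 24:254,236 26:254,236 28:254,235 30:254,234 32:254,234 34:254,234 36:254,235 38:254,235 40:254,235 42:254,235 44:254,235 46:254,235 48:254,235 50:254,235 52:254,235 54:254,234 56:254,234 58:254,234 60:254,233 62:254,233 64:254,233 66:254,233 68:254,233
```

The reading comes out at 51.1 mm from the two views, with the parallax of the pointer's height removed. The protrusion is about 51 mm (51.5 from the arm's position, 50.1 from the image, 51 from the rings). The arm is clear of everything, so I'm handing in.

```bash
python3 -c "
from bench import hand_in;print(hand_in())"
```

```text
the job is handed in; nothing more can be done
None
```

I pressed the rod down until it stood on the cork and left it there, standing about 51 mm out of the handle; I set the cursor to about 51 mm and handed the job in at 20 s.

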